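# Slide the tall vase into its drying stall

## Robot

A 7-joint arm with a two-finger parallel gripper is mounted at the origin on the work surface. World frame = base frame: x ahead of the robot, y to its left, z up, the work surface at z = 0. Lengths are in m, angles in rad, forces in N, time in s.
With the tool pointing down it reaches from about 0.4 to 0.925 m from the base axis. Payload 4.1 kg.
Tool frame: the origin (TCP) lies at the very end of the fingers, on their centre line; the grasp point (between the pads) lies 19 mm behind it; z points along the fingers, y is the line along which they close (so a half turn about z gives the same grasp; the last joint's range is limited). The gripper opens to 85 mm and grips with 20 to 120 N. Pads are 22 mm wide; open, the fingers measure 114 mm over their backs; the gripper's body (76 mm by 85 mm) begins 54 mm behind the grasp point. The pads swing forward as they close: fully open they stand 13 mm farther back than shut.
Start: joints at [1.25, 0.398, 0.045, 1.537, -0.019, 1.207, -0.051], TCP at [0.143, -0.634, 0.231] pointing down, gripper open.
Joint ranges: [-2.82, 2.82], [-0.49, 2.23], [-1.37, 1.46], [0, 2.46], [-1.36, 4.5], [0.23, 2], [-2.94, 2.94]. Speed limits (rad/s): [2.57, 2.57, 3.14, 3.14, 3.14, 3.14, 3.14].

## Interface

Orientations are given as a unit quaternion [x, y, z, w].
In Python, from rig import ctrl gives the robot as it stands.
- The arm moves only by the tool carry_out, never from a script. Its arguments are lists of equal length, an entry for each row: "grip": the finger opening in mm, from 0 to 85.4; "linear": the shift along the tool's x, y, z in mm, a list of three; "rotation": the turn, a rotation vector about the tool's x, y, z in rad, a list of three. In form: {"grip": [grip, ...], "linear": [[x, y, z], ...], "rotation": [[rx, ry, rz], ...]}. A call has 1 to 8 rows; each row shifts and turns the commanded pose from where the row before left it, along the tool's axes as they then stand; what a row does not reach is not made up. A row lasts 1/12 s, in which the tool goes at most 41.7 mm and 7.16 degrees, less where a joint would pass 70% of its speed; a pose out of reach is approached as far as the arm can. A call with a gripper value outside its range is refused whole. The fingers move at their own pace and stop on an object; "newtons" is the grip in N (left out, the last holds). Time passes only in rows, so rows that do not move let the fingers close. It gives the time, the measured TCP pose, the force, the opening and the grip force at its end, in the units of the state.
- ctrl.get_obs(): the state, without advancing time (a new reading comes with each control period).
- ctrl.snapshot(name): name is "side" or "top"; returns a dict with "color" (400x640x3 uint8, red, green, blue), "vertical_fov" (degrees; the focal length in pixels is half the picture's height over the tangent of half this angle, whatever the lens; pixels are square), "cx", "cy" (the principal point, pixels), "T" (4x4, takes a point from camera to world coordinates). Camera axes: x right, y down, z forward; pixel columns grow to the right and rows downward; lengths in m; the calibration is good to about 2 mm. A picture is of the moment at which its call begins. There is no depth.
- ctrl.close_job(): hands the job in; it is judged then, once.
The state is a dict: "time_s": time; "joints": joint angles; "qvel": joint speeds; "joint_torque": joint torques, N m; "tool_pos": TCP position; "tool_rot": TCP orientation; "contact_force": force on the tool from outside, world axes, zero at the start; "torque": the same for the moment, N m; "width": finger opening in m; "grip_force": force on a finger pad.
Only numpy, scipy, OpenCV 4.12 (cv2) and the standard library are available. Lean on these libraries where they do the work, as an engineer would, in place of code of your own. Each camera call takes 0.05 s, during which the arm holds its last target. There are 200 camera calls.

## Task

Push the tall vase across the table by its bare clay foot into the empty plywood stall, all the way in until the foot meets the back board, and leave it standing upright there. Its upper part is freshly glazed and must not be touched, and the vase must be slid, never lifted or toppled. Leave the jar, the mug and the brush where they are.

Things in the scene. Friction and masses are not known exactly. Their poses are not given: they have to be found in the camera images.
- vase: the tall narrow vase (0.5 to 0.8 kg), 252 mm high, standing loose on the table. Origin: centre of its underside; z up its axis. It is round, so its yaw means nothing. Its foot is a bare red-brown clay drum, 68 mm across, from the table to 40 mm up: push here only, and the lower the better. Friction with the table is ordinary (sliding takes 2 to 8 N).
- glazed_part: the white glazed upper part of the vase, fixed to the foot: same origin and axes as the vase; it runs from 40 mm to 252 mm above the vase's underside. Radius 33 mm at 40 mm up, 31 at 56, 22 at 85, 14 at 115, 12 at 170 to 225, 18 at the lip. Not to be touched, so a tool coming from straight above must stand off or lean back from it.
- stall_empty: the empty plywood stall, fixed to the table: a back board and two side walls, open at the front and on top, no floor. Origin: on the table, at the middle of the inner face of the back board. Its x axis points level through the back board, so the stall's inside lies at x from -95 mm (open mouth) to 0, y from -55 to +55 mm. Walls are 30 mm high and 12 mm thick. With the vase fully home its centre lies at x = -34 mm.
- stall_taken: the other stall, of the same shape, size and frame, in which the squat jar stands; fixed. The stalls stand side by side, either may be on the left, each turned a little.
- jar: bystander: squat lidded clay jar, 62 mm across, 86 mm high with its knob, loose inside the taken stall. Origin: centre of its underside.
- mug: bystander: white mug, 76 mm across, 88 mm high, loose on the table to the robot's left. Origin: centre of its underside.
- brush: bystander: brush lying loose on the table to the robot's right, 200 mm long, 42 mm wide, 20 mm high. Origin: the middle of its underside; x along it, towards the bristles.

How it is judged:
By the outcome, as a careful person would: the job done as asked, in the order asked, and still so for the second after the job is handed in, with the robot touching nothing.
It also fails if it takes over 64 s, if anything falls off the work surface, if the arm or the gripper's body presses on something with over 40 N, if the wrist force passes 120 N, or if a joint passes its speed limit or range.

## Working session

There is one attempt and no reset: what is moved stays moved. The work goes in short steps, Python scripts to look and compute and a tool call to move; the robot and the scene stay as the last step left them, time stands still between calls to the robot, and variables do not carry over. Pictures are saved under pics/ and viewed, at most 10 in all, crops included, and the job is handed in when it is done.

Besides the shell and the picture viewer there is one more tool, called after "Request:" in YAML: its name, and indented under it one key for each argument. carry_out: Moves the arm, as the interface text tells. Its arguments: {"type":"object","properties":{"grip":{"type":"array","items":{"type":"number"}},"linear":{"type":"array","items":{"type":"array","items":{"type":"number"}}},"rotation":{"type":"array","items":{"type":"array","items":{"type":"number"}}},"newtons":{"type":"number"}},"required":["grip","linear","rotation"]}

```bash
mkdir -p pics; python3 - <<'E'
from rig import ctrl
import cv2,numpy as np,pickle
o=ctrl.get_obs();print(o)
d={}
for n in("side","top"):
    s=ctrl.snapshot(n);d[n]=s;cv2.imwrite(f"pics/{n}0.png",s["color"][:,:,::-1]);print(n,s["vertical_fov"],s["cx"],s["cy"],np.round(s["T"],4).tolist())
pickle.dump(d,open("s0.pkl","wb"))
E
```

```text
{'time_s': 0.0, 'joints': array([ 1.25003478,  0.39921863,  0.04501957,  1.53785831, -0.01869686,
        1.20688414, -0.05068819]), 'qvel': array([-0.00033653,  0.00277553, -0.00131814, -0.0004656 ,  0.00052873,
        0.00121063,  0.00070889]), 'joint_torque': array([ 1.29912801e-04, -4.75118959e+01,  1.36515923e+00, -2.54217517e+01,
        1.18465428e-02,  9.65814397e-03,  6.20141762e-06]), 'tool_pos': array([ 0.1428596 , -0.63347141,  0.2302556 ]), 'tool_rot': array([ 9.93850882e-01,  1.10722518e-01, -1.73790951e-04, -9.57957767e-04]), 'contact_force': array([ 0.71930693,  0.06250904, -0.10842511]), 'torque': array([ 0.01715114,  0.0066142 , -0.02028807]), 'grip_force': 0.0, 'width': 0.08501153801942615}
side 53.751240244104295 316.6787254536442 192.46523155510621 [[0.9907, -0.0906, 0.1019, 0.4561], [-0.1361, -0.6158, 0.7761, -0.8391], [-0.0076, -0.7827, -0.6223, 0.7463], [0.0, 0.0, 0.0, 1.0]]
top 44.5830587502733 322.7195393974649 195.88893456774488 [[0.0143, -0.9845, 0.1751, 0.3442], [-0.9999, -0.0149, -0.0016, 0.0035], [0.0042, -0.175, -0.9846, 1.2457], [0.0, 0.0, 0.0, 1.0]]
```

View pics/side0.png

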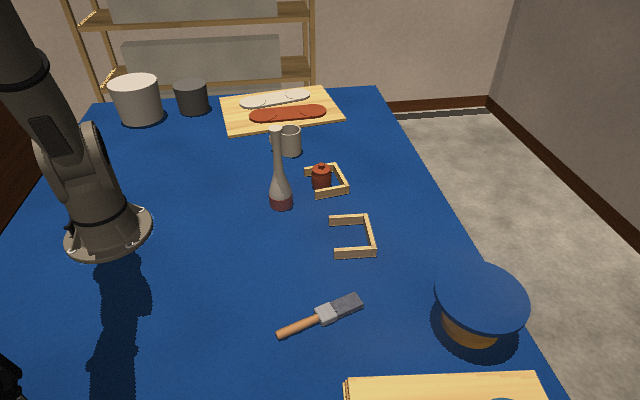

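View pics/top0.png

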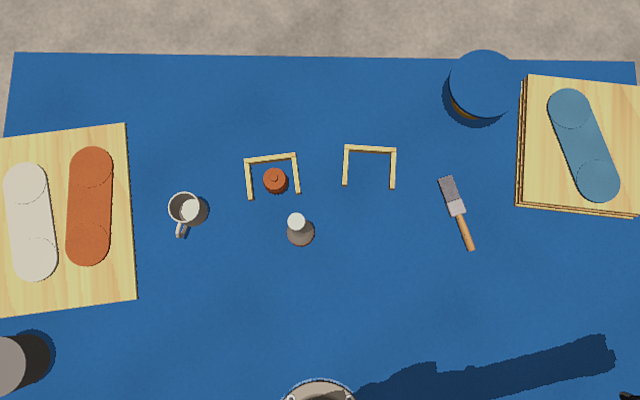

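Side view: vase foot at about (281,203), and the empty stall spans (330–376, 215–258). The jar sits in the other stall. Top view: vase lip at (296,220), empty stall spans (343–396, 146–188), mug at (185,208), brush at (455,212).

```bash
cat > h.py <<'E'
import numpy as np,cv2
def f(s):return s["color"].shape[0]/2/np.tan(np.radians(s["vertical_fov"]/2))
def ray(s,p):
    d=np.array([(p[0]-s["cx"])/f(s),(p[1]-s["cy"])/f(s),1]);return s["T"][:3,3],s["T"][:3,:3]@d
def plane(s,p,z):
    o,d=ray(s,p);return (o+d*(z-o[2])/d[2])
def tri(a,p,b,q):
    o1,d1=ray(a,p);o2,d2=ray(b,q);t=np.linalg.lstsq(np.c_[d1,-d2],o2-o1,rcond=None)[0]
    A=o1+t[0]*d1;B=o2+t[1]*d2;return (A+B)/2,np.linalg.norm(A-B)
def proj(s,P):
    c=np.linalg.inv(s["T"])@np.r_[P,1];return np.array([s["cx"],s["cy"]])+f(s)*c[:2]/c[2]
def hsv(s):return cv2.cvtColor(s["color"],cv2.COLOR_RGB2HSV)
def mask(s,lo,hi,box):
    m=cv2.inRange(hsv(s),lo,hi);r=np.zeros_like(m);x0,y0,x1,y1=box;r[y0:y1,x0:x1]=m[y0:y1,x0:x1];return r
def big(m):return max(cv2.findContours(m,cv2.RETR_EXTERNAL,cv2.CHAIN_APPROX_NONE)[0],key=cv2.contourArea)
E
python3 - <<'E'
from h import *;import pickle
d=pickle.load(open("s0.pkl","rb"));S,T=d["side"],d["top"]
np.set_printoptions(precision=4,suppress=True)
for n,s,b in(("top",T,(335,135,405,198)),("side",S,(322,205,385,268))):
    c=big(mask(s,(12,40,60),(35,255,255),b))
    h=cv2.approxPolyDP(c,3,True)[:,0];print(n,h.tolist())
    for p in h: print(p,plane(s,p,.03)[:2],plane(s,p,0)[:2])
# foot
hs=hsv(S);m=mask(S,(0,70,30),(12,255,255),(262,180,300,220))|mask(S,(170,70,30),(180,255,255),(262,180,300,220))
c=big(m);print("foot side",cv2.boundingRect(c),cv2.contourArea(c))
ct=np.vstack([c[:,0]]);print(hs[203,270:296].tolist()[::5])
print("lip top hsv",hsv(T)[222,285:320:3].tolist())
out=np.hstack([cv2.resize(T["color"][135:260,270:410],None,fx=2.8,fy=2.8,interpolation=0),cv2.resize(S["color"][120:270,255:385],(303,350),interpolation=0)])
cv2.imwrite("pics/crop.png",out[:,:,::-1])
E
```

```text
top [[344, 145], [342, 185], [346, 185], [349, 150], [390, 153], [389, 189], [393, 188], [395, 148]]
[344 145] [ 0.6945 -0.0515] [ 0.7031 -0.0528]
[342 185] [ 0.5892 -0.0471] [ 0.5952 -0.0483]
[346 185] [ 0.5893 -0.0573] [ 0.5954 -0.0588]
[349 150] [ 0.6813 -0.0644] [ 0.6897 -0.0661]
[390 153] [ 0.675 -0.17 ] [ 0.6832 -0.1742]
[389 189] [ 0.5806 -0.1665] [ 0.5865 -0.1707]
[393 188] [ 0.5834 -0.1767] [ 0.5893 -0.1811]
[395 148] [ 0.6885 -0.183 ] [ 0.697  -0.1876]
side [[366, 213], [329, 216], [329, 225], [365, 223], [371, 243], [334, 248], [334, 258], [375, 256]]
[366 213] [ 0.6945 -0.0548] [ 0.7045 -0.022 ]
[329 216] [ 0.5925 -0.0523] [ 0.5982 -0.0193]
[329 225] [ 0.5868 -0.0874] [ 0.5923 -0.0559]
[365 223] [ 0.6826 -0.0935] [ 0.6921 -0.0623]
[371 243] [ 0.6805 -0.1674] [ 0.6899 -0.1393]
[334 248] [ 0.5858 -0.171 ] [ 0.5912 -0.1431]
[334 258] [ 0.5802 -0.2035] [ 0.5854 -0.1769]
[375 256] [ 0.6795 -0.2113] [ 0.6889 -0.185 ]
foot side (269, 194, 23, 17) 201.5
[[174, 71, 68], [1, 88, 81], [179, 92, 86], [179, 91, 81], [175, 81, 69], [108, 164, 131]]
lip top hsv [[105, 183, 148], [30, 17, 213], [35, 15, 210], [33, 15, 210], [35, 16, 210], [35, 16, 210], [37, 15, 218], [14, 56, 78], [8, 108, 92], [106, 179, 121], [105, 176, 155], [104, 177, 156]]
```

View pics/crop.png

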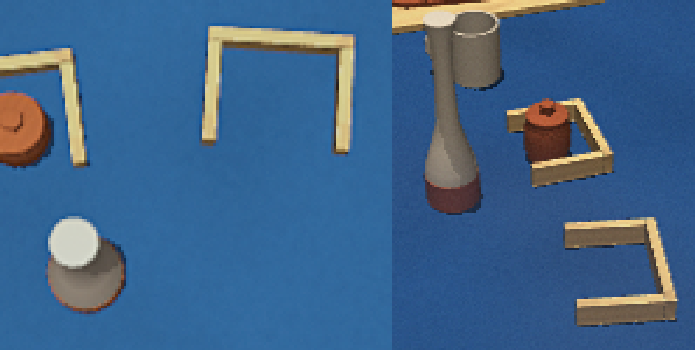

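The crop shows the empty stall squarely. The vase stands left of and before its mouth, with the foot rim visible at the bottom of the drum.

```bash
cat > vase.py <<'E'
from h import *
def vase(S,T,g):
    """g: rough xy. returns foot centre from side view and lip centre from top view"""
    u,v=proj(S,[*g,.02]).astype(int);b=(u-24,v-22,u+24,v+24)
    m=mask(S,(0,60,30),(12,255,255),b)|mask(S,(168,60,30),(180,255,255),b)
    c=big(m)[:,0];lo,hi=c[:,0].min(),c[:,0].max();bot=c[:,1].max()+.5
    uc=(lo+hi)/2
    fr=plane(S,(uc,bot),0)[:2];o=S["T"][:2,3];n=(fr-o)/np.linalg.norm(fr-o);side=fr+.034*n
    u,v=proj(T,[*g,.252]).astype(int);m=mask(T,(0,0,185),(180,45,255),(u-22,v-22,u+22,v+22))
    (cc,r)=cv2.minEnclosingCircle(big(m))
    return side,(lo,hi,bot),plane(T,cc,.252)[:2],cc,r
E
python3 - <<'E'
from vase import *;import pickle
np.set_printoptions(precision=4,suppress=True)
d=pickle.load(open("s0.pkl","rb"));S,T=d["side"],d["top"]
print(vase(S,T,(.47,.06)))
# lip height and foot-top from two views
print(tri(S,(277,129),T,(296.5,221)))
for p in((300.7,245.5),(287,231),(314.5,231)):print(plane(T,p,.02)[:2])
E
```

```text
(array([0.4628, 0.0584]), (np.int32(269), np.int32(291), np.float64(210.5)), array([0.4683, 0.0567]), (295.5885925292969, 220.75315856933594), 8.592267990112305)
(array([0.4707, 0.0552, 0.2472]), np.float64(0.0047194417181296))
[0.435  0.0549]
[0.4709 0.0902]
[0.472  0.0209]
```

Request:
carry_out:
  grip: [40, 40, 40, 40, 40, 40]
  linear:
    - [0, 0, -30]
    - [0, 0, -30]
    - [0, 0, -30]
    - [0, 0, -20]
    - [30, -10, 0]
    - [30, -10, 0]
  rotation:
    - [0, 0, 0]
    - [0, 0, 0]
    - [0, 0, 0]
    - [0, 0, 0]
    - [0, 0, 0]
    - [0, 0, 0]

```text
time_s: 0.6
tool_pos: [0.1952, -0.6027, 0.3428]
tool_rot: [0.994, 0.108, -0.0, 0.002]
contact_force: [-0.1, 0.5, -0.9]
width: 0.0402
grip_force: 0.0
```

```bash
cat > plan.py <<'E'
from rig import ctrl
import numpy as np
from scipy.spatial.transform import Rotation as R, Slerp
def goalR(yaw,tilt):
    # forward = -tool x ; tip leads forward, body leans back
    f=np.array([np.cos(yaw),np.sin(yaw),0]);Z=np.array([0,0,1.])
    z=f*np.sin(tilt)-Z*np.cos(tilt);x=-(f*np.cos(tilt)+Z*np.sin(tilt))
    return R.from_matrix(np.c_[x,np.cross(z,x),z])
def plan(way,vmax=38,wmax=.12):
    """way: list of (pos,Rot); prints rows, mm/rad"""
    o=ctrl.get_obs();p=np.array(o["tool_pos"]);r=R.from_quat(o["tool_rot"]);rows=[]
    for P,Q in way:
        P=np.array(P);n=int(np.ceil(max(np.linalg.norm(P-p)*1e3/vmax,(r.inv()*Q).magnitude()/wmax,1)))
        w=(r.inv()*Q).as_rotvec()/n;a=p;d=(P-a)/n
        for i in range(n):
            rows.append((np.round(r.inv().apply(P-p)/(n-i)*1e3).astype(int).tolist(),np.round((r.inv()*Q).as_rotvec()/(n-i),3).tolist()))
            # integrate the rounded rows
            p=p+r.apply(np.array(rows[-1][0])/1e3);r=r*R.from_rotvec(rows[-1][1])
    for i in range(0,len(rows),8):
        print("linear",[x[0] for x in rows[i:i+8]]);print("rot",[x[1] for x in rows[i:i+8]])
E
python3 - <<'E'
from plan import *
a=np.radians(-71.3)
plan([((.42,-.35,.36),goalR(a+.8,0)),((.437,.151,.36),goalR(a,0))])
E
```

```text
linear [[13, -9, -1], [14, -8, -1], [15, -6, -1], [16, -4, -1], [16, -3, -1], [16, -1, -1], [16, 1, -1], [16, 3, -1]]
rot [[0.0, 0.0, -0.118], [0.0, 0.0, -0.118], [-0.0, 0.0, -0.118], [-0.0, 0.0, -0.118], [-0.0, 0.0, -0.118], [-0.0, 0.0, -0.118], [-0.0, 0.0, -0.118], [-0.0, 0.0, -0.118]]
linear [[15, 5, -1], [15, 7, -1], [14, 8, -1], [13, 10, -1], [11, 11, -1], [10, 13, -1], [8, 14, -1], [7, 15, -1]]
rot [[-0.0, 0.0, -0.118], [-0.0, 0.0, -0.118], [-0.0, 0.0, -0.118], [-0.0, 0.0, -0.118], [-0.0, 0.0, -0.118], [-0.0, 0.0, -0.118], [-0.0, 0.0, -0.118], [-0.0, 0.0, -0.119]]
linear [[5, 15, 0], [3, 16, 0], [1, 16, -1], [-1, 16, 0], [-3, 15, -1], [14, 33, 0], [16, 32, 0], [18, 31, 0]]
rot [[-0.001, 0.0, -0.118], [-0.0, 0.001, -0.119], [-0.001, 0.0, -0.118], [-0.0, 0.001, -0.119], [-0.001, 0.0, -0.118], [0.0, 0.0, 0.057], [0.0, 0.0, 0.057], [0.0, 0.0, 0.057]]
linear [[20, 30, 0], [21, 29, 0], [23, 27, 0], [25, 26, 0], [26, 25, 0], [27, 23, 0], [29, 22, 0], [30, 20, 0]]
rot [[0.0, 0.0, 0.057], [0.0, 0.0, 0.057], [0.0, 0.0, 0.057], [0.0, 0.0, 0.057], [0.0, -0.0, 0.057], [0.0, -0.0, 0.057], [0.0, -0.0, 0.057], [0.0, -0.0, 0.057]]
linear [[31, 18, 0], [31, 16, 0], [33, 15, 0]]
rot [[0.0, -0.0, 0.058], [0.0, -0.0, 0.057], [0.0, -0.0, 0.058]]
```

```bash
python3 - <<'E'
from plan import *
a=np.radians(-71.3)
plan([((.42,-.35,.36),goalR(a-1.0,0)),((.437,.151,.36),goalR(a,0))])
E
```

```text
linear [[30, -22, -2], [32, -20, -2], [33, -17, -2], [35, -15, -2], [36, -12, -2], [36, -9, -2], [37, -6, -2], [38, -4, -2]]
rot [[0.0, 0.0, -0.076], [0.0, 0.0, -0.076], [0.0, 0.0, -0.076], [0.0, 0.0, -0.076], [0.0, 0.0, -0.075], [0.001, 0.001, -0.076], [0.0, 0.0, -0.075], [0.001, 0.001, -0.076]]
linear [[37, 0, -2], [29, -21, 0], [30, -19, 0], [31, -17, 0], [33, -15, 0], [34, -13, 0], [34, -10, 0], [35, -8, 0]]
rot [[0.0, 0.0, -0.075], [0.0, 0.0, -0.071], [0.0, 0.0, -0.071], [0.0, 0.0, -0.072], [0.0, 0.0, -0.071], [0.0, 0.0, -0.072], [0.0, 0.0, -0.071], [0.0, 0.0, -0.072]]
linear [[36, -5, 0], [36, -2, 0], [36, 0, 0], [36, 3, 0], [35, 5, 0], [35, 8, 0], [34, 10, 0]]
rot [[0.0, 0.0, -0.071], [0.0, 0.0, -0.072], [0.0, 0.0, -0.071], [0.0, 0.0, -0.072], [0.0, 0.0, -0.071], [0.0, 0.0, -0.072], [-0.0, 0.0, -0.071]]
```

Request:
carry_out:
  grip: [40, 40, 40, 40, 40, 40, 40, 40]
  linear:
    - [30, -22, -2]
    - [32, -20, -2]
    - [33, -17, -2]
    - [35, -15, -2]
    - [36, -12, -2]
    - [36, -9, -2]
    - [37, -6, -2]
    - [38, -4, -2]
  rotation:
    - [0, 0, -0.076]
    - [0, 0, -0.076]
    - [0, 0, -0.076]
    - [0, 0, -0.076]
    - [0, 0, -0.076]
    - [0, 0, -0.076]
    - [0, 0, -0.076]
    - [0, 0, -0.076]

```text
time_s: 1.27
tool_pos: [0.3961, -0.3736, 0.3571]
tool_rot: [0.914, 0.405, -0.0, -0.0]
contact_force: [0.1, -0.9, 0.1]
width: 0.0402
grip_force: 0.0
```

Request:
carry_out:
  grip: [40, 40, 40, 40, 40, 40, 40, 40]
  linear:
    - [37, 0, -2]
    - [29, -21, 0]
    - [30, -19, 0]
    - [31, -17, 0]
    - [33, -15, 0]
    - [34, -13, 0]
    - [34, -10, 0]
    - [35, -8, 0]
  rotation:
    - [0, 0, -0.075]
    - [0, 0, -0.072]
    - [0, 0, -0.072]
    - [0, 0, -0.072]
    - [0, 0, -0.072]
    - [0, 0, -0.072]
    - [0, 0, -0.072]
    - [0, 0, -0.072]

```text
time_s: 1.93
tool_pos: [0.4254, -0.0955, 0.3589]
tool_rot: [0.761, 0.649, -0.0, -0.0]
contact_force: [1.0, -0.1, 0.6]
width: 0.0399
grip_force: 0.0
```

Request:
carry_out:
  grip: [40, 40, 40, 40, 40, 40, 40, 40]
  linear:
    - [36, -5, 0]
    - [36, -2, 0]
    - [36, 0, 0]
    - [36, 3, 0]
    - [35, 5, 0]
    - [35, 8, 0]
    - [34, 10, 0]
    - [0, 0, 0]
  rotation:
    - [0, 0, -0.072]
    - [0, 0, -0.072]
    - [0, 0, -0.072]
    - [0, 0, -0.072]
    - [0, 0, -0.072]
    - [0, 0, -0.072]
    - [0, 0, -0.072]
    - [0, 0, 0]

```text
time_s: 2.6
tool_pos: [0.4301, 0.162, 0.3595]
tool_rot: [0.571, 0.821, 0.002, -0.001]
contact_force: [0.1, 1.1, 0.2]
width: 0.0402
grip_force: 0.0
```

```bash
python3 - <<'E'
from plan import *
a=np.radians(-71.3)
o=ctrl.get_obs();p=o["tool_pos"]
plan([((.437,.151,.30),goalR(a,.55)),((.437,.151,.012),goalR(a,.55))])
E
```

```text
linear [[-3, 1, 12], [-1, 0, 12], [0, 1, 12], [2, 0, 12], [2, 1, 12], [19, 0, 31], [19, 0, 31], [19, 0, 31]]
rot [[0.002, -0.111, 0.006], [0.002, -0.111, 0.006], [0.002, -0.111, 0.006], [0.002, -0.111, 0.005], [0.002, -0.11, 0.006], [-0.0, -0.0, -0.0], [-0.0, -0.0, -0.0], [-0.0, -0.0, -0.0]]
linear [[19, 0, 31], [19, 0, 30], [19, 0, 31], [18, 0, 30], [19, 0, 31]]
rot [[-0.0, -0.0, -0.0], [-0.0, -0.0, -0.0], [-0.0, -0.0, -0.0], [-0.0, -0.0, -0.0], [-0.0, -0.0, -0.0]]
```

Request:
carry_out:
  grip: [40, 40, 40, 40, 40, 40, 40, 40]
  linear:
    - [-3, 1, 12]
    - [-1, 0, 12]
    - [0, 1, 12]
    - [2, 0, 12]
    - [2, 1, 12]
    - [19, 0, 31]
    - [19, 0, 31]
    - [19, 0, 31]
  rotation:
    - [0.002, -0.111, 0.006]
    - [0.002, -0.111, 0.006]
    - [0.002, -0.111, 0.006]
    - [0.002, -0.111, 0.006]
    - [0.002, -0.111, 0.006]
    - [0, 0, 0]
    - [0, 0, 0]
    - [0, 0, 0]

```text
time_s: 3.27
tool_pos: [0.4386, 0.1419, 0.1893]
tool_rot: [0.566, 0.778, -0.162, 0.221]
contact_force: [0.3, -0.4, 0.0]
width: 0.04
grip_force: 0.0
```

Request:
carry_out:
  grip: [40, 40, 40, 40, 40, 40, 40]
  linear:
    - [19, 0, 31]
    - [19, 0, 31]
    - [19, 0, 31]
    - [14, 0, 23]
    - [5, 0, 8]
    - [0, 0, 0]
    - [0, 0, 0]
  rotation:
    - [0, 0, 0]
    - [0, 0, 0]
    - [0, 0, 0]
    - [0, 0, 0]
    - [0, 0, 0]
    - [0, 0, 0]
    - [0, 0, 0]

```text
time_s: 3.85
tool_pos: [0.4393, 0.141, 0.0461]
tool_rot: [0.566, 0.777, -0.162, 0.221]
contact_force: [1.0, 0.1, 0.7]
width: 0.0398
grip_force: 0.0
```

```bash
python3 - <<'E'
from rig import ctrl
import cv2
im=[ctrl.snapshot(n)["color"][100:300,200:500] for n in("side","top")]
cv2.imwrite("pics/a1.png",cv2.resize(cv2.hconcat(im),(800,267))[:,:,::-1])
E
```

```text
(no output)
```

View pics/a1.png

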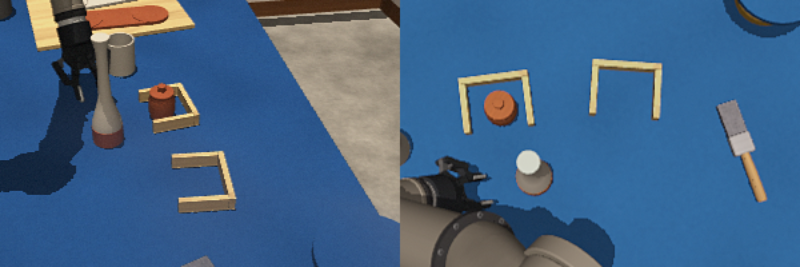

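Side view shows the fingers standing left of the vase, leaning away. In the top half the two tips, about (487,190), line up with the foot at (533,178) and the push direction. Lower and approach.

Request:
carry_out:
  grip: [40, 40, 40, 40, 40, 40, 40, 40]
  linear:
    - [9, 0, 15]
    - [9, 0, 15]
    - [0, 0, 0]
    - [-10, 0, 6]
    - [-10, 0, 6]
    - [-10, 0, 6]
    - [-7, 0, 4]
    - [0, 0, 0]
  rotation:
    - [0, 0, 0]
    - [0, 0, 0]
    - [0, 0, 0]
    - [0, 0, 0]
    - [0, 0, 0]
    - [0, 0, 0]
    - [0, 0, 0]
    - [0, 0, 0]

```text
time_s: 4.62
tool_pos: [0.453, 0.096, 0.0123]
tool_rot: [0.568, 0.776, -0.163, 0.222]
contact_force: [-0.0, -0.1, -0.4]
width: 0.04
grip_force: 0.0
```

Request:
carry_out:
  grip: [40, 40, 40, 40, 40, 40, 40, 40]
  linear:
    - [-4.3, 0, 2.6]
    - [-4.3, 0, 2.6]
    - [-4.3, 0, 2.6]
    - [-4.3, 0, 2.6]
    - [-4.3, 0, 2.6]
    - [-4.3, 0, 2.6]
    - [-4.3, 0, 2.6]
    - [0, 0, 0]
  rotation:
    - [0, 0, 0]
    - [0, 0, 0]
    - [0, 0, 0]
    - [0, 0, 0]
    - [0, 0, 0]
    - [0, 0, 0]
    - [0, 0, 0]
    - [0, 0, 0]

```text
time_s: 5.28
tool_pos: [0.4633, 0.0648, 0.0117]
tool_rot: [0.567, 0.777, -0.162, 0.221]
contact_force: [0.6, 1.2, -0.5]
width: 0.0399
grip_force: 1.3
```

```bash
cat > look.py <<'E'
from rig import ctrl
from vase import *
import sys
np.set_printoptions(precision=4,suppress=True)
o=ctrl.get_obs();S,T=ctrl.snapshot("side"),ctrl.snapshot("top")
print(o["time_s"],o["tool_pos"],o["contact_force"])
try: print(vase(S,T,(float(sys.argv[1]),float(sys.argv[2]))))
except Exception as e: print(e)
if len(sys.argv)>3: cv2.imwrite("pics/%s.png"%sys.argv[3],cv2.resize(cv2.hconcat([S["color"][100:300,220:420],T["color"][110:310,220:420]]),(800,400))[:,:,::-1])
E
python3 look.py .469 .05 a2
```

```text
5.2833 [0.4633 0.0648 0.0117] [ 0.5907  1.1741 -0.5036]
(array([0.4702, 0.0356]), (np.int32(271), np.int32(295), np.float64(215.5)), array([0.4749, 0.0345]), (306.51019287109375, 217.69387817382812), 8.657235145568848)
```

View pics/a2.png

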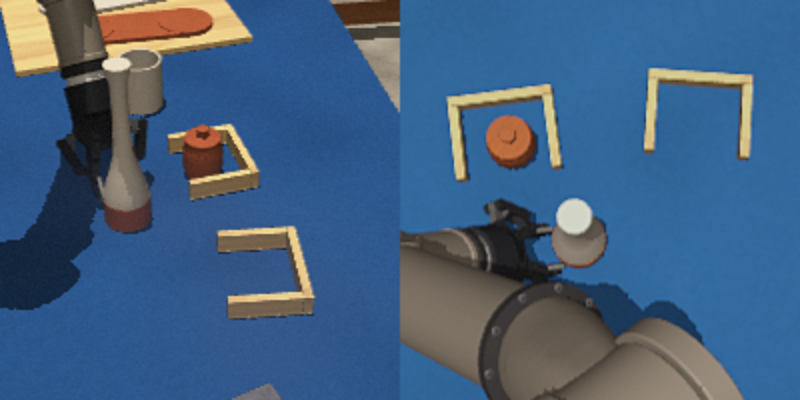

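The vase slid along with the fingers and stays upright, with the foot at crop (580,240) cradled by both tips. Keep going.

Request:
carry_out:
  grip: [40, 40, 40, 40, 40, 40, 40, 40]
  linear:
    - [-5, 0, 3]
    - [-8.5, 0, 5.2]
    - [-8.5, 0, 5.2]
    - [-8.5, 0, 5.2]
    - [-8.5, 0, 5.2]
    - [-8.5, 0, 5.2]
    - [-8.5, 0, 5.2]
    - [-5, 0, 3]
  rotation:
    - [0, 0, 0]
    - [0, 0, 0]
    - [0, 0, 0]
    - [0, 0, 0]
    - [0, 0, 0]
    - [0, 0, 0]
    - [0, 0, 0]
    - [0, 0, 0]

```text
time_s: 6.05
tool_pos: [0.4848, -0.0045, 0.0122]
tool_rot: [0.567, 0.777, -0.163, 0.221]
contact_force: [-1.0, 2.0, -1.9]
width: 0.0399
grip_force: 1.5
```

```bash
python3 look.py .50 -.034
```

```text
6.05 [ 0.4848 -0.0045  0.0122] [-0.9668  2.0402 -1.9138]
(array([ 0.492, -0.033]), (np.int32(280), np.int32(305), np.float64(231.5)), array([ 0.4961, -0.0362]), (341.03375244140625, 208.0153350830078), 8.570348739624023)
```

Request:
carry_out:
  grip: [40, 40, 40, 40, 40, 40, 40, 40]
  linear:
    - [-5, 0, 3]
    - [-8.5, 0, 5.2]
    - [-8.5, 0, 5.2]
    - [-8.5, 0, 5.2]
    - [-8.5, 0, 5.2]
    - [-8.5, 0, 5.2]
    - [-8.5, 0, 5.2]
    - [-6, 0, 3.6]
  rotation:
    - [0, 0, 0]
    - [0, 0, 0]
    - [0, 0, 0]
    - [0, 0, 0]
    - [0, 0, 0]
    - [0, 0, 0]
    - [0, 0, 0]
    - [0, 0, 0]

```text
time_s: 6.82
tool_pos: [0.5071, -0.0732, 0.0128]
tool_rot: [0.567, 0.777, -0.163, 0.221]
contact_force: [-1.5, 2.7, -2.4]
width: 0.0399
grip_force: 2.1
```

Request:
carry_out:
  grip: [40, 40]
  linear:
    - [-3.5, 0, 2.2]
    - [0, 0, 0]
  rotation:
    - [0, 0, 0]
    - [0, 0, 0]

```text
time_s: 6.98
tool_pos: [0.5083, -0.0773, 0.013]
tool_rot: [0.567, 0.776, -0.163, 0.221]
contact_force: [-0.4, 0.5, -0.9]
width: 0.0401
grip_force: 0.4
```

```bash
python3 look.py .521 -.108 a3
```

```text
6.9833 [ 0.5083 -0.0773  0.013 ] [-0.3935  0.4838 -0.942 ]
(array([ 0.5164, -0.1068]), (np.int32(291), np.int32(317), np.float64(250.5)), array([ 0.5194, -0.1077]), (375.6756896972656, 197.35134887695312), 8.517895698547363)
```

View pics/a3.png

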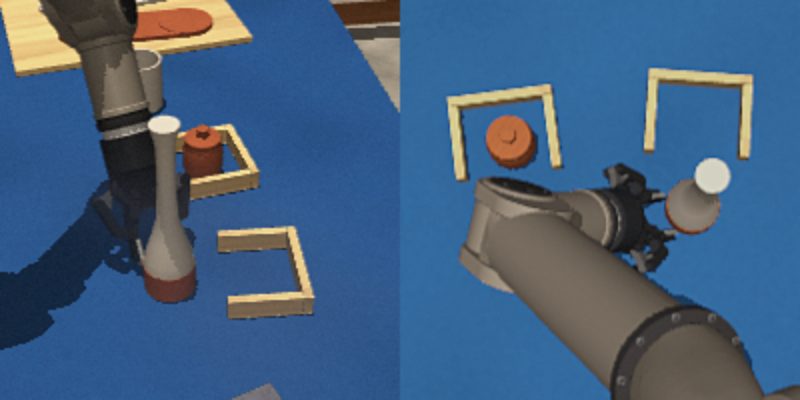

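The vase stands before the mouth of the empty stall, foot at crop (692,205) in the top half. Retract and swing round behind it.

```bash
python3 - <<'E'
from plan import *
r=np.radians;b=goalR(r(-3.2),.52)
plan([((.48,.0,.013),goalR(r(-71.3),.55)),((.465,.03,.06),goalR(r(-60),.55)),((.44,-.03,.06),goalR(r(-35),.54)),((.45,-.104,.06),b)])
E
```

```text
linear [[23, -1, -14], [23, -1, -14], [23, -1, -15], [2, -2, -29], [2, -1, -28], [-8, -13, 5], [-7, -14, 4], [-6, -15, 4]]
rot [[-0.003, 0.002, -0.004], [-0.004, 0.003, -0.005], [-0.003, 0.002, -0.004], [-0.052, 0.0, -0.084], [-0.051, 0.0, -0.084], [-0.057, 0.002, -0.093], [-0.057, 0.003, -0.093], [-0.056, 0.003, -0.094]]
linear [[-5, -15, 3], [-9, -11, 5], [-7, -12, 4], [-6, -13, 4], [-5, -14, 3], [-4, -14, 2]]
rot [[-0.057, 0.002, -0.093], [-0.056, 0.004, -0.096], [-0.056, 0.004, -0.096], [-0.056, 0.004, -0.096], [-0.056, 0.004, -0.096], [-0.056, 0.004, -0.095]]
```

Request:
carry_out:
  grip: [40, 40, 40, 40, 40, 40, 40, 40]
  linear:
    - [23, -1, -14]
    - [23, -1, -14]
    - [23, -1, -15]
    - [2, -2, -29]
    - [2, -1, -28]
    - [-8, -13, 5]
    - [-7, -14, 4]
    - [-6, -15, 4]
  rotation:
    - [0, 0, 0]
    - [0, 0, 0]
    - [0, 0, 0]
    - [-0.055, 0, -0.088]
    - [-0.055, 0, -0.088]
    - [-0.057, 0.002, -0.093]
    - [-0.057, 0.003, -0.093]
    - [-0.056, 0.003, -0.094]

```text
time_s: 7.75
tool_pos: [0.4467, -0.0125, 0.0601]
tool_rot: [0.337, 0.902, -0.096, 0.253]
contact_force: [0.1, -1.2, 0.2]
width: 0.0398
grip_force: 0.0
```

```bash
python3 - <<'E'
from plan import *
r=np.radians;b=goalR(r(-3.2),.52)
print(ctrl.get_obs()["tool_pos"],ctrl.get_obs()["joints"])
plan([((.45,-.104,.06),b)])
E
```

```text
[ 0.44672509 -0.01254488  0.06013673] [ 0.30959027  0.27141007 -0.82186193  2.4343443   1.25679942  0.74760261
 -0.68303268]
linear [[-9, -11, 5], [-8, -12, 5], [-6, -13, 4], [-5, -14, 3], [-4, -15, 3], [-3, -15, 1]]
rot [[-0.056, 0.004, -0.094], [-0.056, 0.005, -0.095], [-0.057, 0.004, -0.094], [-0.056, 0.004, -0.095], [-0.057, 0.005, -0.094], [-0.056, 0.004, -0.095]]
```

```bash
python3 - <<'E'
from plan import *
r=np.radians
plan([((.465,-.105,.05),goalR(r(-3.2),.45))])
E
```

```text
linear [[-10, -10, 8], [-9, -11, 7], [-8, -12, 7], [-7, -13, 6], [-5, -14, 5], [-4, -14, 4]]
rot [[-0.053, 0.016, -0.096], [-0.053, 0.016, -0.096], [-0.053, 0.016, -0.097], [-0.053, 0.015, -0.097], [-0.053, 0.016, -0.096], [-0.053, 0.015, -0.097]]
```

Request:
carry_out:
  grip: [40, 40, 40, 40]
  linear:
    - [-10, -10, 8]
    - [-9, -11, 7]
    - [-8, -12, 7]
    - [0, 0, 0]
  rotation:
    - [-0.053, 0.016, -0.096]
    - [-0.053, 0.016, -0.096]
    - [-0.053, 0.016, -0.097]
    - [0, 0, 0]

```text
time_s: 8.08
tool_pos: [0.4506, -0.0481, 0.0503]
tool_rot: [0.252, 0.935, -0.078, 0.235]
contact_force: [0.4, -0.5, -0.0]
width: 0.0398
grip_force: 0.0
```

```bash
python3 - <<'E'
from plan import *
r=np.radians
o=ctrl.get_obs();print(o["tool_pos"],o["joints"],o["contact_force"])
plan([((.465,-.105,.05),goalR(r(-3.2),.45)),((.465,-.105,.012),goalR(r(-3.2),.45))],vmax=20)
E
python3 look.py .520 -.108
```

```text
[ 0.45057978 -0.04812267  0.05027009] [ 0.75123937  0.34464211 -1.11507061  2.45733803  1.39374737  0.69570984
 -0.45084524] [ 0.35377045 -0.53878507 -0.02552924]
linear [[-7, -8, 4], [-6, -9, 4], [-6, -10, 3], [-5, -10, 3], [-4, -11, 2], [8, 0, 17], [9, 0, 17]]
rot [[-0.049, 0.008, -0.083], [-0.048, 0.008, -0.082], [-0.049, 0.009, -0.083], [-0.048, 0.008, -0.082], [-0.049, 0.009, -0.083], [0.0, -0.0, 0.0], [0.0, -0.0, 0.0]]
8.0833 [ 0.4506 -0.0481  0.0503] [ 0.3538 -0.5388 -0.0255]
(array([ 0.5177, -0.107 ]), (np.int32(292), np.int32(317), np.float64(250.5)), array([ 0.5194, -0.1077]), (375.6756896972656, 197.35134887695312), 8.517895698547363)
```

Request:
carry_out:
  grip: [40, 40, 40]
  linear:
    - [-4, -9, 3]
    - [-4, -10, 3]
    - [-4, -11, 3]
  rotation:
    - [-0.049, 0.02, -0.083]
    - [-0.049, 0.02, -0.083]
    - [-0.049, 0.02, -0.083]

```text
time_s: 8.43
tool_pos: [0.4543, -0.067, 0.048]
tool_rot: [0.125, 0.968, -0.034, 0.213]
contact_force: [0.4, -0.2, -0.4]
width: 0.04
grip_force: 0.0
```

```bash
python3 - <<'E'
from plan import *
r=np.radians
o=ctrl.get_obs();print(o["tool_pos"],o["joints"],o["contact_force"])
plan([((.467,-.105,.05),goalR(r(-3.2),.45)),((.467,-.105,.012),goalR(r(-3.2),.45))],vmax=20)
E
```

```text
[ 0.45427166 -0.06702623  0.04804902] [ 1.10058378  0.40074049 -1.27996439  2.44970616  1.38040763  0.54113578
  0.01411742] [ 0.40735702 -0.17612599 -0.35448882]
linear [[-7, -11, 3], [-6, -12, 2], [-6, -12, 2], [8, 0, 17], [9, 0, 17]]
rot [[-0.033, -0.005, -0.06], [-0.032, -0.006, -0.059], [-0.033, -0.005, -0.06], [0.0, -0.0, 0.0], [0.0, -0.0, 0.0]]
```

Request:
carry_out:
  grip: [40, 40, 40]
  linear:
    - [-7, -11, 3]
    - [-6, -12, 2]
    - [-6, -12, 2]
  rotation:
    - [-0.033, -0.005, -0.06]
    - [-0.032, -0.006, -0.059]
    - [-0.033, -0.005, -0.06]

```text
time_s: 8.68
tool_pos: [0.4667, -0.1074, 0.05]
tool_rot: [0.029, 0.974, -0.008, 0.223]
contact_force: [-0.0, 0.4, -0.3]
width: 0.04
grip_force: 0.0
```

```bash
python3 - <<'E'
from plan import *
r=np.radians
o=ctrl.get_obs();print(o["tool_pos"],o["joints"],o["contact_force"])
z=R.from_quat(o["tool_rot"]).as_matrix();print(z)
plan([((.467,-.105,.05),goalR(r(-3.2),.45)),((.467,-.105,.012),goalR(r(-3.2),.45))],vmax=20)
E
```

```text
[ 0.46674442 -0.10744228  0.0500177 ] [ 1.30040166  0.44782518 -1.28090768  2.41673591  1.33505198  0.40187143
  0.44338634] [-0.02237259  0.42976333 -0.2910937 ]
[[-0.89896133  0.05978546  0.43392882]
 [ 0.05253011  0.99820671 -0.02870449]
 [-0.43486677 -0.0030099  -0.90048977]]
linear [[0, 2, 0], [8, 0, 17], [8, 0, 17]]
rot [[-0.004, -0.0, -0.002], [-0.0, -0.0, -0.0], [-0.0, -0.0, -0.0]]
```

Request:
carry_out:
  grip: [40, 40, 40, 40, 40, 40, 40, 40]
  linear:
    - [8, 1, 17]
    - [8, 1, 17]
    - [0, 0, 0]
    - [-6, 0, 2.9]
    - [-6, 0, 2.9]
    - [-5, 0, 2.4]
    - [-5, 0, 2.4]
    - [-5, 0, 2.4]
  rotation:
    - [0, 0, 0]
    - [0, 0, 0]
    - [0, 0, 0]
    - [0, 0, 0]
    - [0, 0, 0]
    - [0, 0, 0]
    - [0, 0, 0]
    - [0, 0, 0]

```text
time_s: 9.35
tool_pos: [0.4966, -0.1087, 0.0129]
tool_rot: [0.033, 0.974, -0.008, 0.223]
contact_force: [-6.9, 0.9, 4.7]
width: 0.0401
grip_force: 3.4
```

```bash
python3 look.py .526 -.108 a4; python3 -c "
from rig import ctrl
print(ctrl.get_obs()['joints'])"
```

```text
9.35 [ 0.4966 -0.1087  0.0129] [-6.9215  0.9225  4.7324]
(array([ 0.5283, -0.1085]), (np.int32(296), np.int32(321), np.float64(250.5)), array([ 0.5332, -0.109 ]), (376.28399658203125, 190.82000732421875), 8.481670379638672)
[ 1.13208253  0.57068367 -1.13425678  2.3732548   1.5794755   0.4568439
  0.23067587]
```

View pics/a4.png

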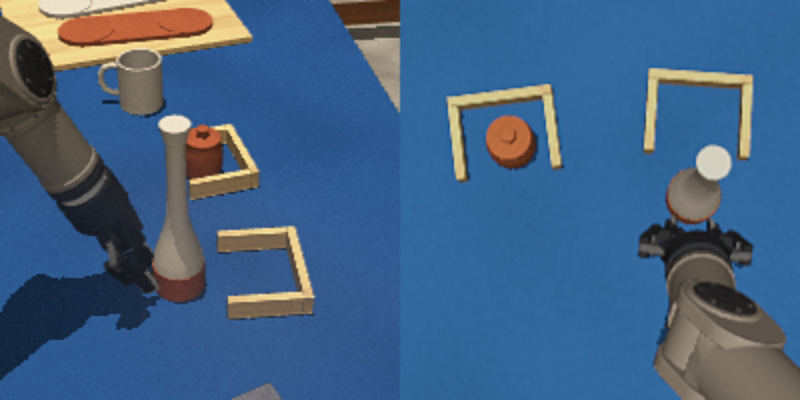

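The tips meet the foot from behind, with the body leaning clear. The vase is in line with the stall opening, crop (693,195) against walls at 650 and 745. Lift the tips 2 mm and push on.

Request:
carry_out:
  grip: [40, 40, 40, 40, 40, 40, 40, 40]
  linear:
    - [-1, 0, -2]
    - [-5, 0, 2.4]
    - [-8, 0, 3.9]
    - [-8, 0, 3.9]
    - [-8, 0, 3.9]
    - [-8, 0, 3.9]
    - [-8, 0, 3.9]
    - [-5, 0, 2.4]
  rotation:
    - [0, 0, 0]
    - [0, 0, 0]
    - [0, 0, 0]
    - [0, 0, 0]
    - [0, 0, 0]
    - [0, 0, 0]
    - [0, 0, 0]
    - [0, 0, 0]

```text
time_s: 10.12
tool_pos: [0.5524, -0.1136, 0.0148]
tool_rot: [0.034, 0.974, -0.008, 0.223]
contact_force: [-3.7, -0.1, -0.3]
width: 0.0401
grip_force: 3.5
```

```bash
python3 look.py .590 -.112; python3 -c "
from rig import ctrl
print(ctrl.get_obs()['joints'])"
```

```text
10.1167 [ 0.5524 -0.1136  0.0148] [-3.7075 -0.0971 -0.2553]
(array([ 0.5875, -0.1135]), (np.int32(318), np.int32(343), np.float64(249.5)), array([ 0.5894, -0.1139]), (378.5, 164.5), 8.276573181152344)
[ 1.06031812  0.63617036 -1.10049065  2.25423733  1.49254181  0.50585397
  0.34211366]
```

Request:
carry_out:
  grip: [40, 40, 40, 40, 40, 40, 40, 40]
  linear:
    - [-5, 0, 2.4]
    - [-8, 0.3, 3.9]
    - [-8, 0.3, 3.9]
    - [-8, 0.3, 3.9]
    - [-7, 0.3, 3.4]
    - [-5, 0, 2.4]
    - [-3, 0, 1.5]
    - [0, 0, 0]
  rotation:
    - [0, 0, 0]
    - [0, 0, 0]
    - [0, 0, 0]
    - [0, 0, 0]
    - [0, 0, 0]
    - [0, 0, 0]
    - [0, 0, 0]
    - [0, 0, 0]

```text
time_s: 10.88
tool_pos: [0.602, -0.1156, 0.0148]
tool_rot: [0.033, 0.974, -0.008, 0.223]
contact_force: [-1.0, -0.7, -0.5]
width: 0.0397
grip_force: 0.8
```

Request:
carry_out:
  grip: [40, 40, 40]
  linear:
    - [-2, 0, 1]
    - [-2, 0, 1]
    - [-2, 0, 1]
  rotation:
    - [0, 0, 0]
    - [0, 0, 0]
    - [0, 0, 0]

```text
time_s: 11.13
tool_pos: [0.6073, -0.1158, 0.0146]
tool_rot: [0.033, 0.974, -0.008, 0.223]
contact_force: [-5.5, 0.3, 2.0]
width: 0.0403
grip_force: 2.5
```

```bash
python3 look.py .643 -.116 a5
```

```text
11.1333 [ 0.6073 -0.1158  0.0146] [-5.4613  0.2916  1.9928]
(array([ 0.6455, -0.1114]), (np.int32(339), np.int32(364), np.float64(246.5)), array([ 0.6429, -0.1156]), (379.1428527832031, 139.85714721679688), 8.144213676452637)
```

View pics/a5.png

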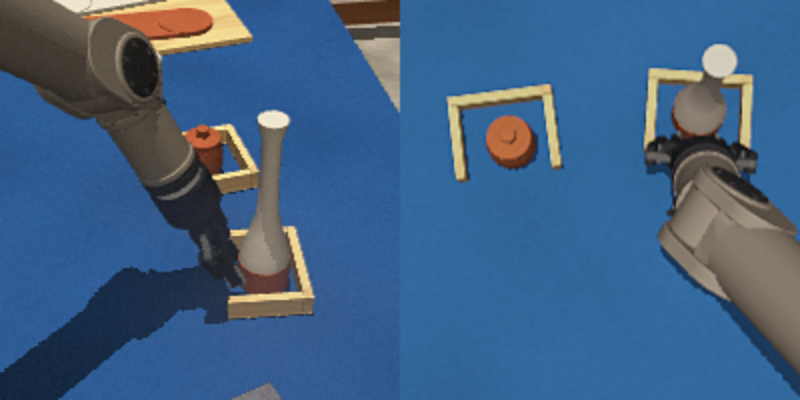

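The vase is inside the stall, with a few mm left to the back board. Creep on and watch the force.

Request:
carry_out:
  grip: [40, 40, 40]
  linear:
    - [-1, 0, 0.4]
    - [-1, 0, 0.4]
    - [-1, 0, 0.4]
  rotation:
    - [0, 0, 0]
    - [0, 0, 0]
    - [0, 0, 0]

```text
time_s: 11.48
tool_pos: [0.6108, -0.1161, 0.0148]
tool_rot: [0.033, 0.974, -0.008, 0.223]
contact_force: [-4.2, 0.2, 0.5]
width: 0.0401
grip_force: 2.0
```

Request:
carry_out:
  grip: [40, 40]
  linear:
    - [-1, 0, 0.4]
    - [-1, 0, 0.4]
  rotation:
    - [0, 0, 0]
    - [0, 0, 0]

```text
time_s: 11.65
tool_pos: [0.6131, -0.1163, 0.0149]
tool_rot: [0.033, 0.974, -0.008, 0.223]
contact_force: [-2.5, 0.4, -0.7]
width: 0.0404
grip_force: 1.7
```

Request:
carry_out:
  grip: [40, 40]
  linear:
    - [-1, 0, 0.4]
    - [-1, 0, 0.4]
  rotation:
    - [0, 0, 0]
    - [0, 0, 0]

```text
time_s: 11.82
tool_pos: [0.6141, -0.1164, 0.0145]
tool_rot: [0.034, 0.974, -0.008, 0.222]
contact_force: [-9.9, 0.8, 4.1]
width: 0.0403
grip_force: 5.0
```

```bash
python3 look.py .649 -.116
```

```text
11.8167 [ 0.6141 -0.1164  0.0145] [-9.899   0.8086  4.1101]
(array([ 0.6535, -0.1126]), (np.int32(341), np.int32(368), np.float64(246.5)), array([ 0.6485, -0.1159]), (379.2826232910156, 137.28260803222656), 8.20844554901123)
```

Request:
carry_out:
  grip: [40, 40]
  linear:
    - [-1, 0, 0.4]
    - [0, 0, 0]
  rotation:
    - [0, 0, 0]
    - [0, 0, 0]

```text
time_s: 12.08
tool_pos: [0.6143, -0.1163, 0.0144]
tool_rot: [0.033, 0.975, -0.009, 0.221]
contact_force: [-11.4, 0.3, 7.0]
width: 0.04
grip_force: 5.9
```

Request:
carry_out:
  grip: [40, 40, 40, 40, 40, 40, 40, 40]
  linear:
    - [2, 0, -1]
    - [4, 0, -2]
    - [9, 0, -4.4]
    - [13, 0, -6.5]
    - [13, 0, -6.5]
    - [13, 0, -6.5]
    - [13, 0, -6.5]
    - [0, 0, 0]
  rotation:
    - [0, 0, 0]
    - [0, 0, 0]
    - [0, 0, 0]
    - [0, 0, 0]
    - [0, 0, 0]
    - [0, 0, 0]
    - [0, 0, 0]
    - [0, 0, 0]

```text
time_s: 12.75
tool_pos: [0.5391, -0.1113, 0.0158]
tool_rot: [0.033, 0.974, -0.009, 0.222]
contact_force: [0.1, 0.1, -0.6]
width: 0.0402
grip_force: 0.0
```

```bash
python3 look.py .648 -.116; python3 - <<'E'
from rig import ctrl
import cv2
S,T=ctrl.snapshot("side")["color"],ctrl.snapshot("top")["color"]
a=cv2.resize(S[140:270,300:400],(400,520),interpolation=cv2.INTER_CUBIC);b=cv2.resize(T[110:240,320:420],(400,520),interpolation=cv2.INTER_CUBIC)
cv2.imwrite("pics/a6.png",cv2.hconcat([a,b])[:,:,::-1])
E
```

```text
12.75 [ 0.5391 -0.1113  0.0158] [ 0.0698  0.055  -0.6333]
(array([ 0.6549, -0.1128]), (np.int32(342), np.int32(368), np.float64(246.5)), array([ 0.6485, -0.1159]), (379.2826232910156, 137.28260803222656), 8.20844554901123)
```

View pics/a6.png

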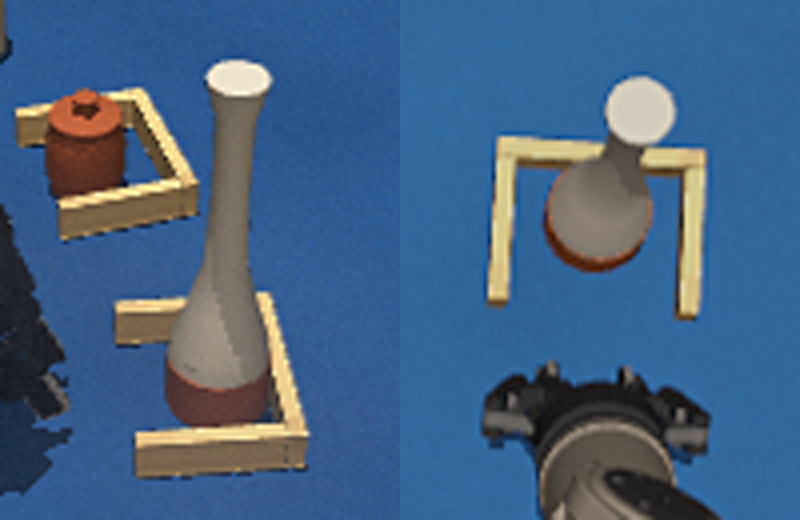

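The vase stands upright and centred in the stall. In the side half its foot meets the back board at about (268,385). The jar is in place, and the gripper is clear of everything.

```bash
python3 -c "
from rig import ctrl
print(ctrl.close_job())"
```

```text
the job is handed in; nothing more can be done
None
```

The vase stands upright in the empty stall with its foot against the back board; I pushed it there by the clay foot only, kept clear of the jar, mug and brush, and handed the job in at about 13 s.

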